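Clip the draw tongs into the drawbench hook

TASK

Pick up the red-gripped draw tongs and lower the ring at their end over the nose of the brass snap hook on the drawbench, pressing the sprung gate inward until the ring's rim is in the hook and the gate has snapped shut above it. Then, holding the tongs level (not tipped up by pressing), gently draw the hook's carriage towards the drawplate until it is right up against its stop, and let go of the tongs, leaving them clipped. Never push or pull hard on the tongs or the hook (stay well below 20 N), and leave the other things on the bench where they are.

Things in the scene. Friction and masses are not known exactly. Their poses are not given: they have to be found in the camera images.
- tongs_grip (a point): Centre of the red grip of the steel draw tongs (280 g), half-way up. x: along the tongs to the jaws; z: up. The tongs lie flat, 145 mm long, 18 mm thick but for the grip. The grip block is 16 mm wide (y), 32 mm tall, and runs from 14 mm on the ring side of this point to 22 mm on the jaw side. Boss, 26 mm across, at x = 40 mm; jaw tips at 75 mm; ring centre at -46 mm.
- tongs_rim (a point): Point on the tongs that goes into the hook: centre of the ring's bar where it is farthest from the jaws, 66.5 mm from tongs_grip towards -x and 7 mm lower, same axes. The ring is a round bar 7 mm thick, hole 34 mm, outside 48 mm, lying flat in the tongs' x-y plane.
- tongs: The whole draw tongs, loose; origin on the underside, 16 mm below tongs_grip; same axes.
- bench: The whole drawbench, fixed: base plate 430 x 90 mm, top 6 mm above the table; origin on the table. x: draw direction. Green winch housing (55 x 85 mm, 81 mm tall) centred at x = -145 mm; drawplate and holders (to 61 mm tall) at x = 205 to 236 mm. With the carriage at 0 the point mouth is at x = -45 mm, at its stop +35 mm.
- mouth (a point): Point on the carriage, 22 mm above the table, straight below the brass snap hook's mouth, where the rim goes in. x: draw direction, winch to drawplate; z up. The hook is a U of 8 mm bar upright in this x-z plane, open upward. Inner faces: shank x = -23 mm, nose +9 mm; the nose leans out to x = 20 mm at its top, and must come up through the ring with the rim across the mouth and the jaws towards +x.
- gate (a joint): Steel gate, 30 mm long, hinged at the shank (x = -25 mm) and closing the mouth: 0 = shut, grows as its free end at the nose is pressed down (rad, stop 0.8). The rim passes it at about 0.65, 3 to 6 mm above its seat; it then springs shut. Opening takes up to 6 N downward; the pocket floor below is rigid.
- carriage (a joint): Slide of the carriage with hook and mouth: 0 = at the winch, 0.080 m = at its stop; starts at 0 to 0.035; friction about 3 N. The hook's height on it is clamped at H, 0 to 26 mm, unknown and NOT in the poses: pocket floor H above the point mouth, seated rim centre 3.5 mm + H, top of the shut gate 28.5 mm + H, tips of nose and shank 35 mm + H.
- bowl: Bystander: small dark wooden bowl, 70 mm across, 30 mm tall; origin at the centre of its underside.
- block: Bystander: round steel bench block, 76 mm across, 34 mm tall; origin at the centre of its underside.
- jar: Bystander: amber glass jar with black cap, 48 mm across, 60 mm tall; origin at the centre of its underside.

How it is judged:
On the way, in this order (a step that is already met when the one before it is completed fails the run):
1. the ring's rim presses the gate open, inward (x of tongs_rim in the frame of mouth between -0.021 and 0.009 m and y of tongs_rim in the frame of mouth between -0.012 and 0.012 m and value of joint gate above 0.4 rad), for 0.03 s.
2. the tongs' rim is inside the hook and the gate has shut above it (x of tongs_rim in the frame of mouth between -0.021 and 0.009 m and y of tongs_rim in the frame of mouth between -0.012 and 0.012 m and z of tongs_rim in the frame of mouth between -0.002 and 0.0335 m and value of joint gate below 0.06 rad and angle between the x axis of tongs_rim and the x axis of mouth, either way round below 0.6 rad and x of tongs_grip in the frame of mouth above 0.03 m), for 0.2 s.
3. the carriage has been drawn to its stop with the tongs clipped in and held level (all of step 2 and value of joint carriage above 0.0785 m and angle between tongs_grip's own z axis and vertical below 0.06 rad), for 0.2 s.
At the end, for the whole second after the job is handed in: Tongs clipped: rim centre -21 to +9 mm along x, within 12 mm sideways and under 33.5 mm above mouth; tongs pointing to the drawplate within 0.6 rad; gate under 0.06 rad; carriage within 3 mm of its stop; tongs released, at rest (under 20 mm/s), tilted under 0.5 rad (all of step 2 and value of joint carriage above 0.077 m and linear speed of tongs below 0.02 m/s and angle between tongs_grip's own z axis and vertical below 0.5 rad); the robot touches nothing.
It fails at once if the held tongs press or pull on the drawbench or its hook with more than 20 N (contact force between tongs and bench above 20 N and contact force between the fingers and tongs above 8 N).
It fails at once if the bowl is moved more than 25 mm (distance of bowl from where it was at the start of the episode above 0.025 m).
It fails at once if the block is moved more than 25 mm (distance of block from where it was at the start of the episode above 0.025 m).
It fails at once if the jar is moved more than 25 mm (distance of jar from where it was at the start of the episode above 0.025 m).
It also fails if it takes over 48 s, if anything falls off the work surface, if the arm or the gripper's body presses on something with over 40 N, if the wrist force passes 120 N, or if a joint passes its speed limit or range.

ROBOT

A 7-joint arm with a two-finger parallel gripper is mounted at the origin on the work surface. World frame = base frame: x ahead of the robot, y to its left, z up, the work surface at z = 0. Lengths are in m, angles in rad, forces in N, time in s.
With the tool pointing down it reaches from about 0.35 to 0.9 m from the base axis. Payload 19.9 kg.
Tool frame: the origin (TCP) lies midway between the tips of the shut fingers; the grasp point (between the pads) lies 19 mm behind it; z points along the fingers, y is the direction in which the jaws open and shut (so a half turn about z gives the same grasp; the last joint's range is limited). The gripper opens to 85 mm and grips with 20 to 120 N. Pads are 22 mm wide; open, the fingers measure 114 mm over their backs; the gripper's body (76 mm by 85 mm) begins 54 mm behind the grasp point. The pads swing forward as they close: fully open they stand 13 mm farther back than shut.
Start: joints at [-1.2, 0.417, -0.01, 1.614, 0.005, 1.111, -0.053], TCP at [0.251, 0.572, 0.231] pointing down, gripper open.
Joint ranges: [-2.81, 2.81], [-0.39, 2.02], [-1.27, 1.25], [0.06, 2.57], [-1.19, 4.33], [0.19, 2], [-2.82, 2.82]. Speed limits (rad/s): [1.89, 1.89, 2.39, 2.39, 3.01, 3.01, 3.01].

INTERFACE

Orientations are given as a unit quaternion [x, y, z, w].
In Python, from bench import manip, get_image, workorder, search_frame, silhouettes gives the robot as it stands. The module is installed in compiled form; this text tells all that it offers.
- The arm moves only by the tool play_rows, never from a script. Its argument "commands" is a list of rows, each a list of 5 numbers: the shift along the tool's x, y, z in cm, then the turn about the tool's z in degrees, then the finger opening in cm, from 0 to 8.54. In form: [[dx, dy, dz, roll, gripper], ...]. A call has 1 to 20 rows; each row is the pose to reach, as a shift and turn from the pose commanded when the call began, along the tool's axes at that moment; what a row does not reach only later rows make up. A row lasts 1/8 s, in which the tool goes at most 62.5 mm and 10.7 degrees, less where a joint would pass 70% of its speed; a pose out of reach is approached as far as the arm can. A call with a gripper value outside its range is refused whole. The fingers move at their own pace and stop on an object; the grip force is fixed at half the most. Time passes only in rows, so rows that repeat a pose let the fingers close. It gives the time, the measured TCP pose, the force and the opening at its end, in the units of the state.
- manip.get_state(): the state, without advancing time (a new reading comes with each control period).
- get_image(name): name is "side" or "top"; returns a dict with "img" (384x512x3 uint8, red, green, blue), "camera_matrix" (3x3 intrinsics, pixels), "R" (3x3) and "t" (3): a world point X has camera coordinates R X + t. Camera axes: x right, y down, z forward; pixel columns grow to the right and rows downward; lengths in m; the calibration is good to about 2 mm. A picture is of the moment at which its call begins. There is no depth.
- workorder.close_job(): hands the job in, once; it reports no verdict.
Trained networks look in a picture, given as the dict that the camera call returned (one of the last four; its "shot" number tells which), for a name from the list of things; names that differ only in an ending like _2 or _b are one class to them, and where a whole thing is asked for, a point or a joint stands for the part that bears it (a point fixed in the world has none). Each returns a list of dicts, best first, with "confidence" (0 to 1); they miss things now and then, are a little off and sometimes report something else, mostly with a low value. They report only what shows in the picture. A call takes as long as a camera call.
- search_frame(picture, thing): "location" ([column, row] in pixels, amid what is visible of it).
- silhouettes(picture, thing): "region" (384x512 bool, what is visible of it) and "location" ([column, row] in pixels, amid what is visible of it).
The state is a dict: "clock": time; "qpos": joint angles; "dq": joint speeds; "effort": joint torques, N m; "ee_pos": TCP position; "eef_rot": TCP orientation; "wrist_force": force on the tool from outside, world axes, zero at the start; "ft_torque": the same for the moment, N m; "finger_gap": finger opening in m.
Only numpy, scipy, OpenCV 4.12 (cv2) and the standard library are available. Lean on these libraries where they do the work, as an engineer would, in place of code of your own. Each camera call takes 0.05 s, during which the arm holds its last target. There are 200 camera calls.

## Working session

There is one attempt and no reset: what is moved stays moved. The work goes in short steps, Python scripts to look and compute and a tool call to move; the robot and the scene stay as the last step left them, time stands still between calls to the robot, and variables do not carry over. Pictures are saved under pics/ and viewed, about 8 in all and at most 12, crops included, and the job is handed in when it is done.

Besides the shell and the picture viewer there is one more tool, called after "Emit:" as name(argument=value, ...) on one line, values as JSON. play_rows: Moves the arm, as the interface text tells. Its arguments: {"type":"object","properties":{"commands":{"type":"array","items":{"type":"array","items":{"type":"number"}}}},"required":["commands"]}

```bash
mkdir -p pics
cat > h.py <<'E'
import numpy as np, cv2
from bench import manip, get_image, workorder, search_frame, silhouettes
def ray(p,uv):
    K,R,t=[np.array(p[k],float) for k in("camera_matrix","R","t")]
    d=R.T@np.linalg.inv(K)@np.array([uv[0],uv[1],1.]); return -R.T@t,d
def atz(p,uv,z):
    c,d=ray(p,uv); return c+d*(z-c[2])/d[2]
def proj(p,X):
    K,R,t=[np.array(p[k],float) for k in("camera_matrix","R","t")]
    x=K@(R@np.array(X,float)+t); return x[:2]/x[2]
def save(p,n,crop=None,s=1):
    im=p["img"][:,:,::-1]
    if crop: im=im[crop[1]:crop[3],crop[0]:crop[2]]
    cv2.imwrite("pics/"+n,cv2.resize(im,None,fx=s,fy=s,interpolation=cv2.INTER_CUBIC))
def tri(p,a,q,b):
    c1,d1=ray(p,a);c2,d2=ray(q,b)
    A=np.stack([d1,-d2],1);s=np.linalg.lstsq(A,c2-c1,rcond=None)[0]
    x,y=c1+d1*s[0],c2+d2*s[1]; return (x+y)/2,np.linalg.norm(x-y)
E
python3 - <<'E'
from h import *
np.set_printoptions(precision=4,suppress=True)
s=manip.get_state(); print(s)
P={n:get_image(n) for n in("side","top")}
for n,p in P.items():
    save(p,n+"0.png",s=1.5)
    print(n,"cam",-p["R"].T@p["t"],p["R"][2],p["camera_matrix"][0,0])
    for th in("tongs_grip","tongs_rim","tongs","bench","mouth","gate","carriage","bowl","block","jar"):
        r=search_frame(p,th)[:2]
        print(n,th,[(np.round(x["location"],1).tolist(),round(x["confidence"],2)) for x in r],[atz(p,x["location"],.02) for x in r])
E
```

```text
{'clock': 0.0, 'qpos': array([-1.1995,  0.418 , -0.0103,  1.6142,  0.0047,  1.1107, -0.053 ]), 'dq': array([-0.0001, -0.0006,  0.0002,  0.0004,  0.0004,  0.0003, -0.0006]), 'effort': array([  0.0027, -86.4425,   0.6802, -43.4863,   0.0192,   0.008 ,
        -0.    ]), 'ee_pos': array([0.2506, 0.5722, 0.2306]), 'eef_rot': array([ 0.2049,  0.9788, -0.0007, -0.0001]), 'wrist_force': array([-0.2431,  0.3068,  0.156 ]), 'ft_torque': array([ 0.0485,  0.0036, -0.0132]), 'finger_gap': 0.08519874950205186}
side cam [ 0.5019 -0.5137  0.8094] [ 0.0919  0.6314 -0.77  ] 435.96524720121295
side tongs_grip [([187.0, 269.2], 0.68)] [array([ 0.4368, -0.0715,  0.02  ])]
side tongs_rim [([187.6, 269.8], 0.81), ([264.3, 253.4], 0.4)] [array([ 0.4379, -0.073 ,  0.02  ]), array([ 0.5974, -0.0588,  0.02  ])]
side tongs [([188.9, 270.7], 0.87)] [array([ 0.4404, -0.0754,  0.02  ])]
side bench [([262.9, 253.8], 0.6)] [array([ 0.5943, -0.0593,  0.02  ])]
side mouth [([266.0, 198.9], 0.85)] [array([0.6252, 0.0809, 0.02  ])]
side gate [] []
side carriage [([266.4, 198.6], 0.65)] [array([0.6263, 0.0816, 0.02  ])]
[... 299 characters left out ...]
 [([331.8, 270.0], 0.61), ([262.4, 182.7], 0.27)] [array([ 0.4441, -0.0668,  0.02  ]), array([0.6253, 0.0781, 0.02  ])]
top tongs_rim [([329.2, 271.0], 0.91)] [array([ 0.442 , -0.0614,  0.02  ])]
top tongs [([329.8, 268.0], 0.7)] [array([ 0.4481, -0.0627,  0.02  ])]
top bench [([310.0, 195.9], 0.84)] [array([ 0.598 , -0.0224,  0.02  ])]
top mouth [([262.0, 180.9], 0.55)] [array([0.6292, 0.0789, 0.02  ])]
top gate [([281.6, 185.7], 0.44)] [array([0.6192, 0.0375, 0.02  ])]
top carriage [([262.5, 182.3], 0.56)] [array([0.6262, 0.0778, 0.02  ])]
top bowl [([362.9, 115.3], 0.58)] [array([ 0.7725, -0.1364,  0.02  ])]
top block [([245.9, 110.1], 0.8)] [array([0.7826, 0.1146, 0.02  ])]
top jar [] []
```

View pics/side0.png

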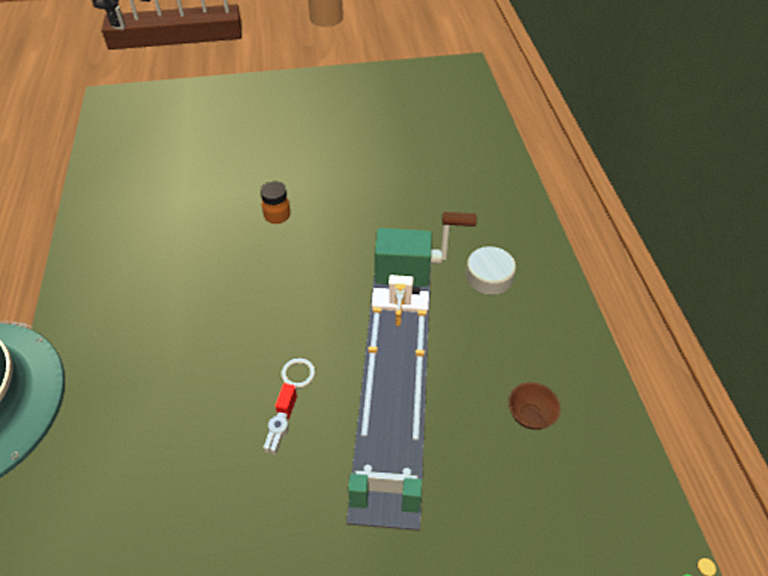

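View pics/top0.png

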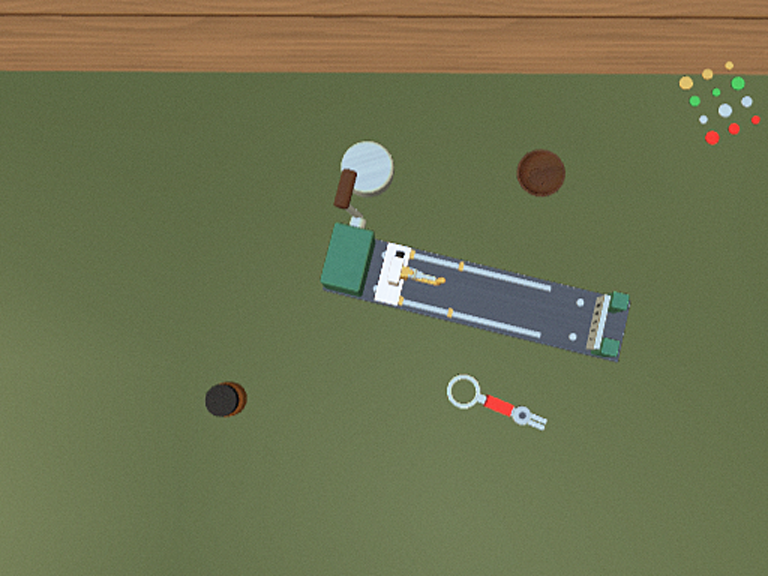

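Run:
```python
from h import *
np.set_printoptions(precision=4,suppress=True)
S=get_image("side");T=get_image("top")
a=cv2.resize(S["img"][175:225,240:290,::-1],None,fx=8,fy=8,interpolation=cv2.INTER_CUBIC)
b=cv2.resize(T["img"][155:205,245:305,::-1],None,fx=8,fy=8,interpolation=cv2.INTER_CUBIC)
b=cv2.resize(T["img"][155:205,250:300,::-1],None,fx=8,fy=8,interpolation=cv2.INTER_CUBIC)
cv2.imwrite("pics/hook.png",np.hstack([a,b]))
np.savez("s0.npz",S=S["img"],T=T["img"])
# tongs: red grip and tongs mask
for n,p in(("side",S),("top",T)):
    hsv=cv2.cvtColor(p["img"],cv2.COLOR_RGB2HSV)
    red=(((hsv[...,0]<6)|(hsv[...,0]>174))&(hsv[...,1]>190)&(hsv[...,2]>120)).astype(np.uint8)
    k,l,st,ce=cv2.connectedComponentsWithStats(red)
    for i in range(1,k):
        if st[i,4]>60: print(n,"red",st[i],ce[i],"z.03",atz(p,ce[i],.03))
    m=silhouettes(p,"tongs")
    if m:
        g=m[0]["region"];ys,xs=np.nonzero(g)
        W=np.array([atz(p,(x,y),.009) for x,y in zip(xs,ys)])[:,:2]
        c=W.mean(0);u,s_,v=np.linalg.svd(W-c);pr=(W-c)@v[0]
        print(n,"tongs",m[0]["confidence"],g.sum(),"axis",v[0],np.degrees(np.arctan2(v[0][1],v[0][0])),"ends",c+v[0]*pr.min(),c+v[0]*pr.max(),pr.max()-pr.min())
    # plate mask
    m=silhouettes(p,"bench")
    if m:
        g=m[0]["region"].astype(np.uint8)
        print(n,"bench",m[0]["confidence"],g.sum(),cv2.minAreaRect(np.argwhere(g)[:,::-1].astype(np.float32)))
    pl=((hsv[...,0]>100)&(hsv[...,0]<135)&(hsv[...,1]>20)&(hsv[...,2]<110)).astype(np.uint8)
    k,l,st,ce=cv2.connectedComponentsWithStats(pl)
    i=1+np.argmax(st[1:,4]);print(n,"plate",st[i])
    ys,xs=np.nonzero(l==i)
    W=np.array([atz(p,(x,y),.006) for x,y in zip(xs,ys)])[:,:2].astype(np.float32)
    r=cv2.minAreaRect(W*1000);print(n,"rect mm",r, cv2.boxPoints(r).tolist())
```

```text
side red [184 256  13  20 151] [189.6291 265.2914] z.03 [ 0.4433 -0.0691  0.03  ]
side tongs 0.61 615 axis [-0.3578 -0.9338] -110.96245055022479 ends [0.4672 0.0024] [ 0.4159 -0.1316] 0.14344712545586225
side bench 0.96 9101 ((266.6524963378906, 244.27362060546875), (63.55582809448242, 220.3592071533203), 10.154265403747559)
side plate [237 307  33   9  63]
side rect mm ((556.2711791992188, -173.82223510742188), (15.882265090942383, 62.11991500854492), 83.80982208251953) [[524.5360717773438, -178.36790466308594], [586.2937622070312, -185.0662384033203], [588.0062866210938, -169.2765655517578], [526.2485961914062, -162.57823181152344]]
top red [323 264  19  13 114] [332.0175 269.9386] z.03 [ 0.4447 -0.0658  0.03  ]
top tongs 0.73 609 axis [0.3738 0.9275] 68.05039338102054 ends [ 0.4177 -0.133 ] [0.4714 0.0004] 0.14383642212540643
top bench 0.71 8960 ((319.32025146484375, 177.52374267578125), (209.15208435058594, 81.36870574951172), 14.858612060546875)
top plate [ 267  173  135   63 2537]
top rect mm ((589.9199829101562, -72.03176879882812), (278.8827819824219, 88.73820495605469), 76.96184539794922) [[515.2367553710938, -197.86871337890625], [601.6873168945312, -217.88803100585938], [664.6032104492188, 53.80517578125], [578.1526489257812, 73.82449340820312]]
```

View pics/hook.png

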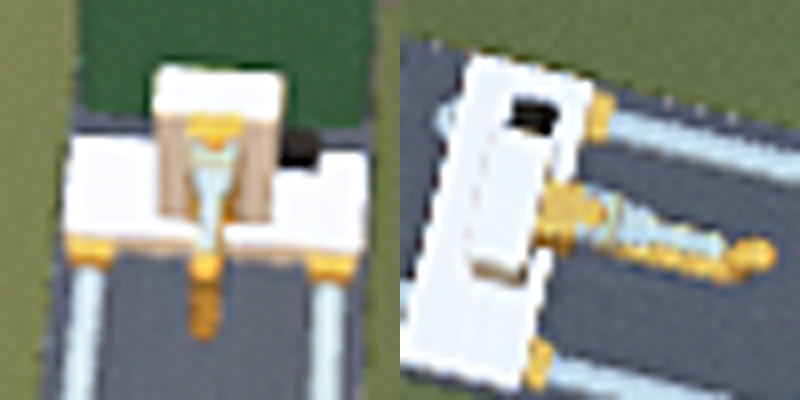

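Run:
```python
from h import *
np.set_printoptions(precision=4,suppress=True)
S=get_image("side");T=get_image("top")
nt=tri(S,(265.1,207.4),T,(294.0,186.1)); sh=tri(S,(266.4,189.8),T,(270.8,179.6))
print("nose",nt,"shank",sh)
d=(nt[0]-sh[0]);print(d,np.degrees(np.arctan2(d[1],d[0])),np.linalg.norm(d[:2]))
# rails' direction, both collars in top crop: (600-400,115),(540-400,362)
f=lambda x,y:(250+(x+.5)/8-.5,155+(y+.5)/8-.5)
for c in((200,115),(140,362)): print(atz(T,f(*c),.02))
# side: collars (88,250),(330,265)
g=lambda x,y:(240+(x+.5)/8-.5,175+(y+.5)/8-.5)
for c in((88,250),(330,265)): print(atz(S,g(*c),.02))
print("collars",tri(S,g(88,250),T,f(140,362)),tri(S,g(330,265),T,f(200,115)))
# plate corners of the side view: end corners (347,525)/1.5,(420,528)/1.5
for c in((347,525),(420,528)): print("side end",atz(S,np.array(c)/1.5,.006))
for c in((618,360),(630,300)): print("top end",atz(T,np.array(c)/1.5,.006))
# drawplate/green holder tops
print("jaw tool axes");from scipy.spatial.transform import Rotation as R
print(R.from_quat(manip.get_state()["eef_rot"]).as_matrix())
```

```text
nose (array([0.6107, 0.0151, 0.0786]), np.float64(0.000625348151811468)) shank (array([0.6225, 0.0613, 0.0783]), np.float64(0.0025929772709685065))
[-0.0118 -0.0461  0.0003] -104.31697253584976 0.04762710617478303
[0.655  0.0525 0.02  ]
[0.5891 0.068  0.02  ]
[0.5875 0.0668 0.02  ]
[0.6538 0.0514 0.02  ]
collars (array([0.5884, 0.068 , 0.0185]), np.float64(0.0015651371060906854)) (array([0.6546, 0.0525, 0.0186]), np.float64(0.0010597216194354853))
side end [ 0.506  -0.2399  0.006 ]
side end [ 0.5927 -0.2566  0.006 ]
top end [ 0.5073 -0.2385  0.006 ]
top end [ 0.5923 -0.2578  0.006 ]
jaw tool axes
[[-0.916   0.4012 -0.    ]
 [ 0.4012  0.916  -0.0001]
 [ 0.     -0.0001 -1.    ]]
```

Emit:
play_rows(commands=[[-43.3,-50.3,11,87.9,5],[-43.3,-50.3,11,87.9,5],[-43.3,-50.3,11,87.9,5],[-43.3,-50.3,11,87.9,5],[-43.3,-50.3,11,87.9,5],[-43.3,-50.3,11,87.9,5],[-43.3,-50.3,11,87.9,5],[-43.3,-50.3,11,87.9,5],[-43.3,-50.3,11,87.9,5],[-43.3,-50.3,11,87.9,5],[-43.3,-50.3,11,87.9,5],[-43.3,-50.3,11,87.9,5],[-43.3,-50.3,11,87.9,5],[-43.3,-50.3,11,87.9,5]])

```text
clock: 3.25
ee_pos: [0.4456, -0.0608, 0.1215]
eef_rot: [0.826, 0.563, 0.0, -0.0]
wrist_force: [0.2, 0.0, 0.3]
finger_gap: 0.05
```

Emit:
play_rows(commands=[[0,0,5,0,5],[0,0,9,0,5],[0,0,11,0,5],[0,0,11.6,0,5],[0,0,11.6,0,5],[0,0,11.6,0,0],[0,0,11.6,0,0],[0,0,11.6,0,0],[0,0,11.6,0,0],[0,0,11.6,0,0],[0,0,11.6,0,0],[0,0,11.6,0,0]])

```text
clock: 4.75
ee_pos: [0.4461, -0.0618, 0.0062]
eef_rot: [0.827, 0.562, 0.001, 0.0]
wrist_force: [-2.8, 0.5, 15.3]
finger_gap: 0.015
```

Run:
```python
from h import *
s=manip.get_state();print(s["clock"],s["ee_pos"],s["wrist_force"],s["finger_gap"])
T=get_image("top");S=get_image("side")
a=cv2.resize(S["img"][215:315,150:250,::-1],None,fx=4,fy=4);b=cv2.resize(T["img"][230:330,280:380,::-1],None,fx=4,fy=4)
cv2.imwrite("pics/g.png",np.hstack([a,b]))
```

```text
4.75 [ 0.44605758 -0.06180402  0.0061565 ] [-2.82504591  0.49955404 15.29915538] 0.015041965352185513
```

View pics/g.png

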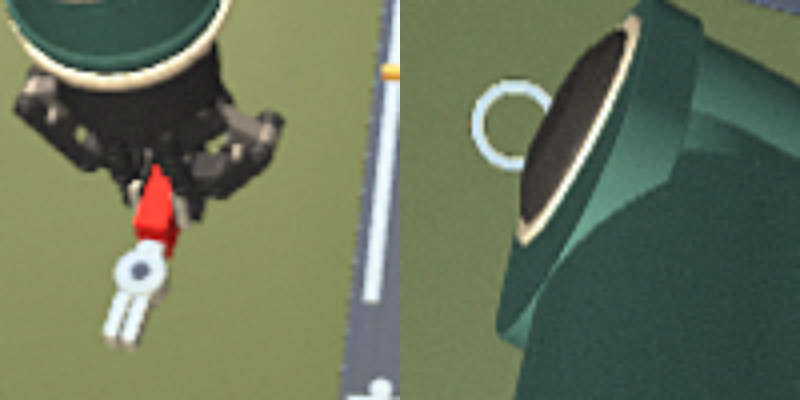

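Emit:
play_rows(commands=[[0,0,-1,0,0],[0,0,-4,0,0],[0,0,-8,0,0],[0,0,-11,0,0],[1.5,2.5,-11,-2,0],[4,6,-11,-4,0],[6,9.5,-11,-6,0],[7.8,12.2,-11,-8,0],[8.5,13.3,-11,-8.4,0],[8.5,13.3,-11,-8.4,0],[8.5,13.3,-11,-8.4,0],[8.5,13.3,-11,-8.4,0],[8.5,13.3,-11,-8.4,0]])

```text
clock: 6.48
ee_pos: [0.6002, -0.0318, 0.1155]
eef_rot: [0.784, 0.621, 0.0, -0.0]
wrist_force: [0.5, -0.5, -3.1]
finger_gap: 0.015
```

Run:
```python
from h import *
s=manip.get_state();print(s["clock"],s["ee_pos"],s["eef_rot"],s["wrist_force"],s["ft_torque"],s["finger_gap"])
T=get_image("top");S=get_image("side")
a=cv2.resize(S["img"][160:260,210:310,::-1],None,fx=4,fy=4,interpolation=cv2.INTER_CUBIC);b=cv2.resize(T["img"][135:235,240:340,::-1],None,fx=4,fy=4,interpolation=cv2.INTER_CUBIC)
cv2.imwrite("pics/p.png",np.hstack([a,b]))
```

```text
6.475 [ 0.60016073 -0.03183549  0.11549719] [ 7.83516342e-01  6.21371177e-01  3.85993336e-05 -2.03115711e-05] [ 0.48558517 -0.48879568 -3.09199761] [ 0.08703768 -0.0114487  -0.00599471] 0.015021552425358364
```

View pics/p.png

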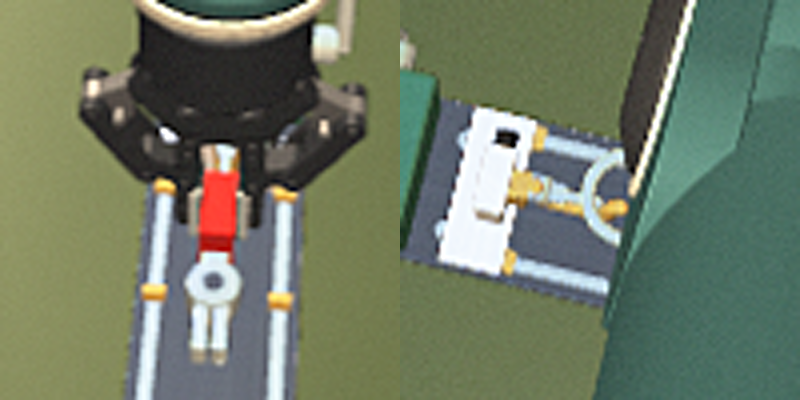

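Run:
```python
from h import *
np.set_printoptions(precision=4,suppress=True)
T=get_image("top");S=get_image("side")
u=np.array([-.2284,-.9736]);v=np.array([.9736,-.2284]);M=np.array([.6158,.0347])
f=lambda p:(240+(p[0]+.5)/4-.5,135+(p[1]+.5)/4-.5)
g=lambda p:(210+(p[0]+.5)/4-.5,160+(p[1]+.5)/4-.5)
tcp=np.array([.6002,-.0318]);
def loc(X): d=X[:2]-M; return np.array([d@u,d@v])*1000
print("tcp in mouth",loc(tcp))
print("rim",loc(atz(T,f((189,190)),.1125)))
print("boss@.127",loc(atz(S,g((212,281)),.127)),"expect tcp+42")
print("jawtip",loc(atz(S,g((209,360)),.12)),"expect +77, jaws")
print("grip redtop jaw edge", loc(atz(S,g((218,234)),.141)))
# ring fit in the top image: light bluish pixels
im=T["img"];c=cv2.cvtColor(im,cv2.COLOR_RGB2HSV)
for row in range(176,192):
    print(row,[tuple(int(q) for q in im[row,k]) for k in range(284,291)])
```

```text
tcp in mouth [68.3074  0.0004]
rim [ 4.0009 -0.6299]
boss@.127 [108.339  -1.275] expect tcp+42
jawtip [146.633   -0.0809] expect +77, jaws
grip redtop jaw edge [91.2978  0.18  ]
176 [(86, 98, 114), (89, 98, 113), (77, 84, 105), (87, 78, 92), (177, 205, 198), (201, 227, 240), (198, 225, 236)]
177 [(89, 97, 112), (83, 92, 108), (48, 55, 73), (205, 221, 199), (207, 234, 242), (201, 227, 245), (212, 228, 210)]
178 [(85, 94, 112), (76, 83, 97), (151, 161, 147), (218, 240, 241), (199, 225, 245), (201, 233, 226), (172, 173, 150)]
179 [(82, 93, 107), (53, 59, 74), (203, 233, 230), (201, 228, 247), (203, 235, 236), (199, 203, 177), (95, 88, 87)]
180 [(83, 90, 107), (83, 82, 83), (208, 238, 249), (198, 227, 248), (207, 229, 204), (140, 133, 125), (72, 80, 91)]
181 [(69, 81, 100), (149, 156, 134), (205, 229, 248), (197, 225, 244), (209, 213, 182), (80, 82, 89), (81, 90, 110)]
182 [(47, 51, 66), (166, 183, 166), (196, 222, 243), (199, 232, 238), (208, 199, 166), (82, 88, 98), (84, 93, 109)]
183 [(187, 201, 178), (194, 232, 223), (200, 225, 243), (197, 229, 226), (162, 153, 133), (73, 80, 98), (7
[... 285 characters left out ...]
12, 215, 163), (193, 221, 244), (197, 225, 244), (189, 183, 155), (178, 200, 211), (193, 179, 136)]
187 [(239, 210, 92), (214, 196, 115), (195, 223, 248), (191, 222, 245), (199, 214, 191), (176, 165, 124), (214, 178, 92)]
188 [(159, 144, 92), (196, 159, 81), (202, 233, 246), (197, 225, 245), (197, 226, 237), (186, 180, 151), (185, 150, 72)]
189 [(77, 79, 104), (115, 99, 85), (158, 181, 175), (197, 227, 244), (198, 226, 246), (197, 225, 218), (180, 161, 112)]
190 [(87, 99, 112), (78, 85, 108), (95, 107, 109), (227, 253, 244), (202, 229, 248), (195, 226, 242), (199, 212, 182)]
191 [(91, 101, 114), (85, 94, 111), (77, 84, 101), (166, 177, 152), (200, 233, 243), (201, 226, 246), (198, 227, 238)]
```

Emit:
play_rows(commands=[[0,0,1.5,0,0],[0,0,2.7,0,0],[0,0,3.2,0,0],[0,0,3.2,0,0],[0,0,3.2,0,0]])

```text
clock: 7.3
ee_pos: [0.6007, -0.0319, 0.0836]
eef_rot: [0.783, 0.621, 0.0, 0.0]
wrist_force: [-0.3, 0.0, -2.9]
finger_gap: 0.0149
```

Run:
```python
from h import *
np.set_printoptions(precision=4,suppress=True)
s=manip.get_state();print(s["clock"],s["ee_pos"],s["wrist_force"],s["ft_torque"])
T=get_image("top");S=get_image("side")
a=cv2.resize(S["img"][170:230,235:295,::-1],None,fx=6,fy=6,interpolation=cv2.INTER_CUBIC);b=cv2.resize(T["img"][155:215,255:315,::-1],None,fx=6,fy=6,interpolation=cv2.INTER_CUBIC)
cv2.imwrite("pics/q.png",np.hstack([a,b]))
```

```text
7.3 [ 0.6007 -0.0319  0.0836] [-0.2654  0.0168 -2.8864] [ 0.0045 -0.0365  0.0196]
```

View pics/q.png

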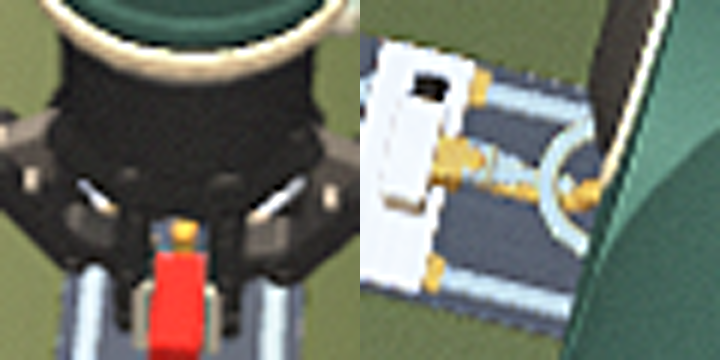

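Emit:
play_rows(commands=[[0,0,0.2,0,0],[0,0,0.4,0,0],[0,0,0.6,0,0],[0,0,0.8,0,0],[0,0,1.0,0,0],[0,0,1.0,0,0]])

```text
clock: 8.15
ee_pos: [0.6005, -0.0318, 0.0732]
eef_rot: [0.783, 0.621, -0.0, 0.0]
wrist_force: [-1.0, -0.8, -2.2]
finger_gap: 0.0149
```

Emit:
play_rows(commands=[[0,0,0.15,0,0],[0,0,0.3,0,0],[0,0,0.45,0,0],[0,0,0.6,0,0],[0,0,0.6,0,0]])

```text
clock: 8.78
ee_pos: [0.6005, -0.0317, 0.0673]
eef_rot: [0.783, 0.622, 0.0, 0.0]
wrist_force: [-0.3, 0.4, -1.6]
finger_gap: 0.0147
```

Emit:
play_rows(commands=[[0,0,0.15,0,0],[0,0,0.3,0,0],[0,0,0.45,0,0],[0,0,0.6,0,0],[0,0,0.6,0,0]])

```text
clock: 9.4
ee_pos: [0.6004, -0.032, 0.0612]
eef_rot: [0.783, 0.621, -0.0, 0.0]
wrist_force: [-0.1, -1.1, 0.1]
finger_gap: 0.015
```

Emit:
play_rows(commands=[[0,0,0.15,0,0],[0,0,0.3,0,0],[0,0,0.45,0,0],[0,0,0.6,0,0],[0,0,0.6,0,0]])

```text
clock: 10.02
ee_pos: [0.6004, -0.032, 0.0552]
eef_rot: [0.783, 0.621, -0.0, 0.0]
wrist_force: [-0.6, -1.5, -0.8]
finger_gap: 0.0151
```

Emit:
play_rows(commands=[[0,0,0.1,0,0],[0,0,0.2,0,0],[0,0,0.3,0,0],[0,0,0.3,0,0]])

```text
clock: 10.52
ee_pos: [0.6005, -0.0319, 0.0523]
eef_rot: [0.783, 0.621, -0.0, 0.0]
wrist_force: [0.5, -1.4, 0.9]
finger_gap: 0.015
```

Emit:
play_rows(commands=[[0,0,0.1,0,0],[0,0,0.2,0,0],[0,0,0.2,0,0]])

```text
clock: 10.9
ee_pos: [0.6007, -0.0321, 0.0506]
eef_rot: [0.784, 0.621, 0.0, 0.0]
wrist_force: [-1.2, -2.9, 5.0]
finger_gap: 0.0149
```

Emit:
play_rows(commands=[[-0.1,0,0,0,0],[-0.15,0,0,0,0],[-0.15,0,0,0,0]])

```text
clock: 11.28
ee_pos: [0.6, -0.0333, 0.0502]
eef_rot: [0.783, 0.621, -0.0, -0.0]
wrist_force: [-0.2, -2.6, -0.0]
finger_gap: 0.0151
```

Run:
```python
from h import *
np.set_printoptions(precision=4,suppress=True)
T=get_image("top");S=get_image("side")
s=manip.get_state();print(s["clock"],s["ee_pos"],s["wrist_force"],s["ft_torque"])
a=cv2.resize(S["img"][180:240,235:295,::-1],None,fx=6,fy=6,interpolation=cv2.INTER_CUBIC);b=cv2.resize(T["img"][155:215,255:315,::-1],None,fx=6,fy=6,interpolation=cv2.INTER_CUBIC)
cv2.imwrite("pics/r.png",np.hstack([a,b]))
```

```text
11.375 [ 0.6    -0.0333  0.0502] [-0.0768 -2.759  -0.0038] [-0.1731 -0.0377  0.0208]
```

View pics/r.png

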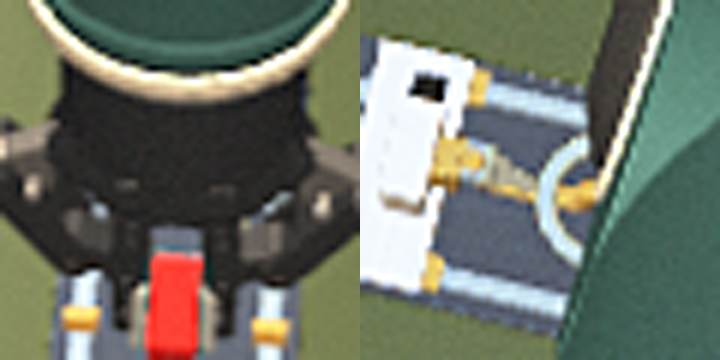

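Emit:
play_rows(commands=[[0,0,0.1,0,0],[0,0,0.2,0,0],[0,0,0.2,0,0]])

```text
clock: 11.75
ee_pos: [0.6002, -0.0335, 0.0483]
eef_rot: [0.784, 0.621, -0.0, 0.0]
wrist_force: [0.4, -4.2, -0.2]
finger_gap: 0.0149
```

Emit:
play_rows(commands=[[0,0,0.1,0,0],[-0.05,0,0.2,0,0],[-0.05,0,0.2,0,0]])

```text
clock: 12.12
ee_pos: [0.5997, -0.0339, 0.046]
eef_rot: [0.783, 0.621, -0.0, -0.0]
wrist_force: [-1.2, -4.3, -2.3]
finger_gap: 0.0142
```

Emit:
play_rows(commands=[[-0.1,0,0,0,0],[-0.1,0,0.1,0,0],[-0.1,0,0.1,0,0]])

```text
clock: 12.5
ee_pos: [0.5998, -0.0343, 0.0452]
eef_rot: [0.783, 0.622, -0.0, -0.0]
wrist_force: [0.3, -0.2, -2.2]
finger_gap: 0.0147
```

Run:
```python
from h import *
np.set_printoptions(precision=4,suppress=True)
T=get_image("top")
s=manip.get_state();print(s["clock"],s["ee_pos"],s["wrist_force"],s["ft_torque"])
cv2.imwrite("pics/t.png",cv2.resize(T["img"][160:200,260:310,::-1],None,fx=10,fy=10,interpolation=cv2.INTER_CUBIC))
```

```text
12.55 [ 0.5998 -0.0344  0.0452] [ 0.2618  0.0955 -3.4674] [ 0.0184  0.0187 -0.0262]
```

View pics/t.png

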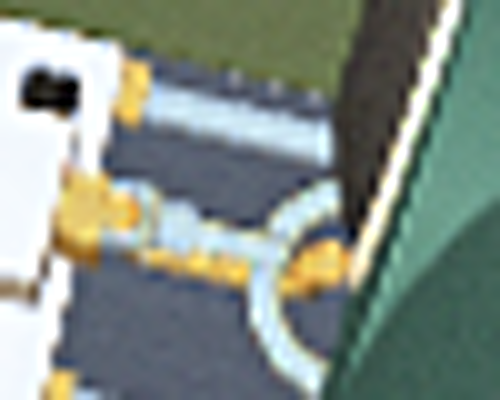

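Emit:
play_rows(commands=[[-0.2,0,0,0,0],[-0.5,0,0,0,0],[-0.9,0,0,0,0],[-1.4,0,0,0,0],[-1.9,0,0,0,0],[-2.4,0,0,0,0],[-2.9,0,0,0,0],[-3.3,0,0,0,0],[-3.6,0,0,0,0],[-3.8,0,0,0,0],[-3.8,0,0,0,0]])

```text
clock: 13.92
ee_pos: [0.5911, -0.072, 0.0453]
eef_rot: [0.784, 0.621, -0.0, 0.0]
wrist_force: [-1.4, 0.4, -1.1]
finger_gap: 0.0149
```

Run:
```python
from h import *
np.set_printoptions(precision=4,suppress=True)
T=get_image("top");S=get_image("side")
s=manip.get_state();print(s["clock"],s["ee_pos"],s["wrist_force"],s["ft_torque"])
c=proj(S,s["ee_pos"]+[0,0,.02]).astype(int);print("side crop origin",c-[40,20]);x,y=c-[40,20]
d=proj(T,[.607,-.02,.07]).astype(int)-[50,40];print("top origin",d)
a=cv2.resize(S["img"][y:y+80,x:x+80,::-1],None,fx=5,fy=5,interpolation=cv2.INTER_CUBIC)
b=cv2.resize(T["img"][d[1]:d[1]+80,d[0]:d[0]+80,::-1],None,fx=5,fy=5,interpolation=cv2.INTER_CUBIC)
cv2.imwrite("pics/u.png",np.hstack([a,b]))
```

```text
14.025 [ 0.5912 -0.0719  0.0453] [-0.6485  0.1929 -0.995 ] [0.3129 0.0604 0.065 ]
side crop origin [222 227]
top origin [261 148]
```

View pics/u.png

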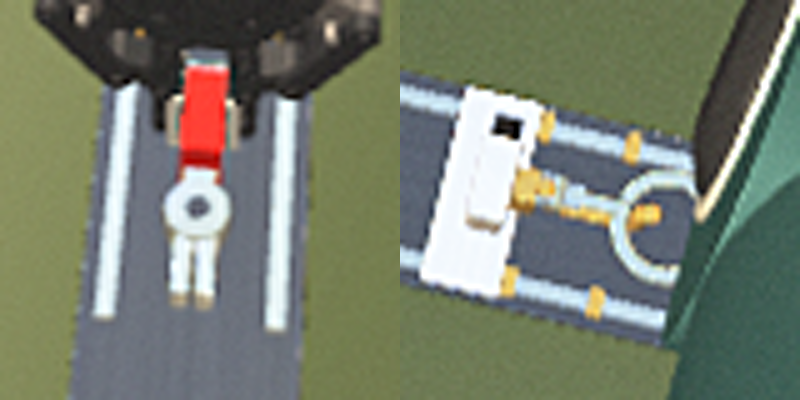

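Run:
```python
from h import *
np.set_printoptions(precision=4,suppress=True)
T=get_image("top");S=get_image("side")
u=np.array([-.2284,-.9736]);v=np.array([.9736,-.2284])
s=manip.get_state();t=s["ee_pos"];print(s["wrist_force"],s["ft_torque"])
def loc(X): d=X[:2]-t[:2]; return np.array([d@u,d@v])*1000
g=lambda p:(222+(p[0]+.5)/5-.5,227+(p[1]+.5)/5-.5)
f=lambda p:(261+(p[0]-400+.5)/5-.5,148+(p[1]+.5)/5-.5)
print("boss",loc(atz(S,g((198,207)),t[2]+.0115)),"was 40.0")
print("jaw",loc(atz(S,g((190,303)),t[2]+.0045)),"was 78.3")
print("redtop front edge",loc(atz(S,g((201,150)),t[2]+.0258)),"was 23")
print("rim (top)",loc(atz(T,f((622,212)),.048)),"expect ~-66.5+..")
nose=atz(T,f((648,215)),.0785);print("nose top rel tcp",loc(nose), "shank",loc(atz(T,f((537,187)),.0785)))
cv2.imwrite("pics/w.png",cv2.resize(T["img"][175:200,285:325,::-1],None,fx=16,fy=16,interpolation=cv2.INTER_CUBIC))
```

```text
[-0.8479  1.1167 -1.1048] [0.2301 0.013  0.0332]
boss [40.2619 -0.4776] was 40.0
jaw [77.1206 -0.9726] was 78.3
redtop front edge [23.4415 -0.6576] was 23
rim (top) [-64.4423   1.1507] expect ~-66.5+..
nose top rel tcp [-55.9443  -1.7742] shank [-101.297    -1.2119]
```

View pics/w.png

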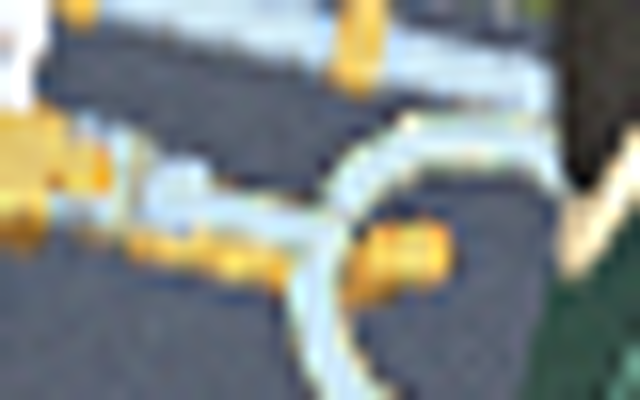

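Emit:
play_rows(commands=[[-0.2,0,-0.1,0,0],[-0.5,0,-0.1,0,0],[-0.9,0,-0.1,0,0],[-1.3,0,-0.1,0,0],[-1.7,0,-0.1,0,0],[-2.1,0,-0.1,0,0],[-2.4,0,-0.1,0,0],[-2.6,0,-0.1,0,0],[-2.6,0,-0.1,0,0]])

```text
clock: 15.25
ee_pos: [0.5852, -0.0973, 0.0463]
eef_rot: [0.784, 0.621, -0.0, 0.0]
wrist_force: [-0.3, 1.0, -3.2]
finger_gap: 0.0148
```

Run:
```python
from h import *
np.set_printoptions(precision=4,suppress=True)
u=np.array([-.2284,-.9736])
T=get_image("top")
s=manip.get_state();t=s["ee_pos"];print(s["clock"],t,s["wrist_force"],s["ft_torque"])
# shift of the white carriage plate along u since the start
def car(im):
    m=((im.min(2)>235)).astype(np.uint8);k,l,st,ce=cv2.connectedComponentsWithStats(m)
    return [(st[i],ce[i]) for i in range(1,k) if st[i,4]>100]
for im in(np.load("s0.npz")["T"],T["img"]):
    for st,c in car(im): print(st,c,atz(T,c,.035)[:2])
```

```text
15.3 [ 0.5852 -0.0973  0.0463] [-0.3226  1.5494 -3.2006] [0.1864 0.0994 0.0412]
[250 162  24  41 480] [260.4625 183.1167] [0.6224 0.082 ]
[277 168  24  42 520] [288.1077 189.3692] [0.6097 0.0245]
[335 278  86  38 127] [379.7717 287.3465] [ 0.4108 -0.1616]
```

Emit:
play_rows(commands=[[-0.2,0,0,0,0],[-0.4,0,0,0,0],[-0.6,0,0,0,0],[-0.8,0,0,0,0],[-0.9,0,0,0,0]])

```text
clock: 15.92
ee_pos: [0.5836, -0.1039, 0.0462]
eef_rot: [0.783, 0.622, 0.001, -0.001]
wrist_force: [3.9, 15.8, -5.2]
finger_gap: 0.0148
```

Emit:
play_rows(commands=[[0.14,0,0,0,0],[0.14,0,0,0,0],[0.14,0,0,0,0]])

```text
clock: 16.3
ee_pos: [0.5837, -0.1036, 0.0462]
eef_rot: [0.783, 0.622, 0.0, -0.0]
wrist_force: [1.5, 6.4, -3.5]
finger_gap: 0.015
```

Run:
```python
from h import *
np.set_printoptions(precision=4,suppress=True)
T=get_image("top");S=get_image("side")
s=manip.get_state();t=s["ee_pos"];print(s["clock"],t,s["wrist_force"],s["ft_torque"])
m=(T["img"].min(2)>235).astype(np.uint8);k,l,st,ce=cv2.connectedComponentsWithStats(m)
for i in range(1,k):
    if st[i,4]>300: c=atz(T,ce[i],.035)[:2];print(ce[i],c,np.linalg.norm(c-[.6224,.082]))
c=proj(S,s["ee_pos"]+[0,0,.02]).astype(int);x,y=c-[40,30];d=proj(T,[.60,-.05,.07]).astype(int)-[50,40]
print((x,y),d)
a=cv2.resize(S["img"][y:y+80,x:x+80,::-1],None,fx=5,fy=5,interpolation=cv2.INTER_CUBIC)
b=cv2.resize(T["img"][d[1]:d[1]+80,d[0]:d[0]+80,::-1],None,fx=5,fy=5,interpolation=cv2.INTER_CUBIC)
cv2.imwrite("pics/x.png",np.hstack([a,b]))
```

```text
16.4 [ 0.5837 -0.1036  0.0463] [ 1.4197  7.6205 -5.5501] [ 1.6323 -0.3014 -0.0756]
[290.8887 190.0691] [0.6083 0.0187] 0.06482222614067162
(np.int64(221), np.int64(232)) [276 152]
```

View pics/x.png

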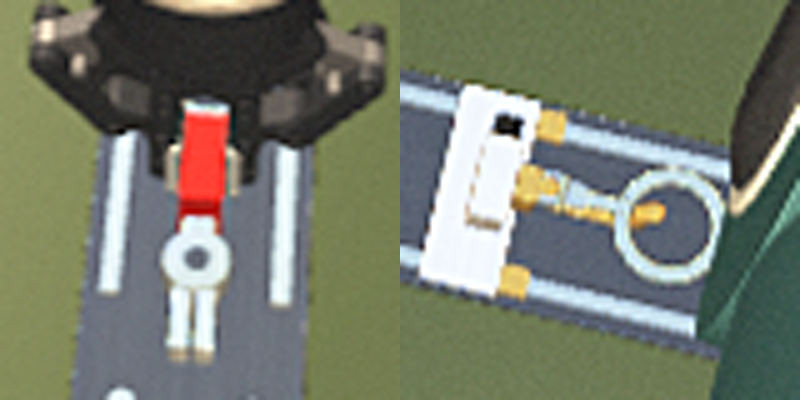

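Emit:
play_rows(commands=[[0,0,0,0,0],[0.1,0,0,0,0],[0.1,0,0,0,0],[0.1,0,0,0,0]])

```text
clock: 16.9
ee_pos: [0.5837, -0.1034, 0.0463]
eef_rot: [0.783, 0.621, -0.0, -0.0]
wrist_force: [-0.6, 3.4, -4.1]
finger_gap: 0.0151
```

Run:
```python
from h import *
S=get_image("side");t=manip.get_state()["ee_pos"]
u=np.array([-.2284,-.9736,0]);z=np.array([0,0,1.])
G=t+[0,0,.0098]  # grip centre ~ when level
def pt(x,h,a): # tilt a: jaws down
    return G+x*(np.cos(a)*u-np.sin(a)*z)+h*(np.cos(a)*z+np.sin(a)*u)
for a in(-.06,-.03,0,.03,.06):
    q=[(proj(S,pt(x,h,a))-[221,232]+.5)*5-.5 for x,h in((-12,.016),(23/1,0.016))] if 0 else [(proj(S,pt(x,h,a))-[221,232]+.5)*5-.5 for x,h in((.022,.016),(.040,.002),(.075,-.007))]
    print(a,[np.round(k).tolist() for k in q])
```

```text
-0.06 [[202.0, 192.0], [199.0, 253.0], [192.0, 350.0]]
-0.03 [[202.0, 194.0], [199.0, 255.0], [192.0, 352.0]]
0 [[202.0, 196.0], [199.0, 257.0], [192.0, 355.0]]
0.03 [[202.0, 198.0], [198.0, 258.0], [192.0, 357.0]]
0.06 [[202.0, 200.0], [198.0, 260.0], [192.0, 358.0]]
```

Run:
```python
from h import *
S=get_image("side");t1=manip.get_state()["ee_pos"]
u=np.array([-.2284,-.9736,0]);z=np.array([0,0,1.])
def pt(t,x,h,a,y=0):
    return t+[0,0,.0098]+x*(np.cos(a)*u-np.sin(a)*z)+h*(np.cos(a)*z+np.sin(a)*u)+y*np.array([.9736,-.2284,0])
p=cv2.imread("pics/p.png")[:,:400,::-1]
A=(lambda X:(proj(S,X)-[210,160]+.5)*4-.5, p, np.array([.6002,-.0318,.1155]),4)
q=cv2.resize(S["img"][232:312,221:301],None,fx=4,fy=4,interpolation=cv2.INTER_CUBIC)
B=(lambda X:(proj(S,X)-[221,232]+.5)*4-.5, q, t1,4)
for f,im,t,k in(A,B):
    # profile along model line y=+-3.5mm(jaw) at level; rgb sampled along x at jaw mid-height
    for y in(-.005,.005):
        xs=np.arange(.066,.088,.001);P=np.array([f(pt(t,x,-.007,0,y)) for x in xs],np.float32)
        v=cv2.remap(im,P[None,:,0],P[None,:,1],cv2.INTER_LINEAR)[0].astype(int).sum(1)
        i=np.argmin(np.diff(cv2.GaussianBlur(v.astype(np.float32)[:,None],(1,5),0)[:,0]));print("jaw end x",y,xs[i],v.tolist())
    xs=np.arange(.010,.036,.001);P=np.array([f(pt(t,x,.016,0)) for x in xs],np.float32)
    v=cv2.remap(im,P[None,:,0],P[None,:,1],cv2.INTER_LINEAR)[0].astype(int)
    print("red",v[:,0].tolist(),v[:,1].tolist())
    print("d(app x) per rad: jaw", (f(pt(t,.075,-.007,.1))-f(pt(t,.075,-.007,0)))[1]/(f(pt(t,.085,-.007,0))-f(pt(t,.075,-.007,0)))[1]*100,"mm/rad")
```

```text
jaw end x -0.005 0.07100000000000001 [751, 750, 752, 762, 757, 689, 587, 499, 455, 445, 464, 455, 431, 395, 364, 337, 328, 331, 341, 349, 348, 346]
jaw end x 0.005 0.07100000000000001 [738, 745, 756, 755, 707, 622, 533, 481, 454, 464, 503, 558, 559, 488, 401, 354, 329, 332, 344, 346, 344, 340]
red [255, 255, 255, 255, 255, 255, 255, 255, 255, 255, 255, 254, 251, 233, 198, 166, 157, 168, 173, 173, 172, 169, 174, 191, 211, 221] [65, 65, 65, 66, 66, 65, 65, 66, 68, 70, 72, 66, 57, 44, 34, 28, 27, 30, 29, 23, 20, 10, 42, 128, 219, 255]
d(app x) per rad: jaw 33.76461632699948 mm/rad
jaw end x -0.005 0.07200000000000001 [757, 758, 758, 760, 763, 729, 636, 536, 480, 466, 490, 458, 398, 364, 363, 356, 356, 356, 360, 363, 363, 359]
jaw end x 0.005 0.07200000000000001 [748, 748, 753, 763, 764, 750, 679, 579, 498, 483, 463, 437, 403, 377, 357, 356, 353, 349, 350, 352, 356, 360]
red [255, 255, 255, 255, 255, 255, 255, 255, 255, 255, 255, 255, 255, 240, 206, 177, 172, 170, 166, 174, 194, 215, 223, 225, 225, 225] [63, 64, 65, 64, 63, 62, 64, 65, 67, 69, 69, 64, 55, 44, 37, 30, 25, 16, 0, 18, 106, 197, 234, 243, 245, 241]
d(app x) per rad: jaw 22.648121821199336 mm/rad
```

Emit:
play_rows(commands=[[0,0,0,0,1.8],[0,0,0,0,2.4],[0,0,0,0,3.5],[0,0,0,0,3.8],[0,0,0,0,3.8],[0,0,-1,0,3.8],[0,0,-3,0,3.8],[0,0,-7,0,3.8],[0,0,-12,0,3.8],[12,0,-17,0,3.8],[12,0,-17,0,3.8],[12,0,-17,0,3.8],[12,0,-17,0,3.8],[12,0,-17,0,3.8]])

```text
clock: 18.75
ee_pos: [0.6106, 0.0118, 0.2164]
eef_rot: [0.784, 0.621, -0.0, 0.0]
wrist_force: [0.0, 0.4, 0.3]
finger_gap: 0.0378
```

Run:
```python
from h import *
np.set_printoptions(precision=4,suppress=True)
T=get_image("top");S=get_image("side")
s=manip.get_state();print(s["clock"],s["ee_pos"],s["wrist_force"])
m=(T["img"].min(2)>235).astype(np.uint8);k,l,st,ce=cv2.connectedComponentsWithStats(m)
for i in range(1,k):
    if st[i,4]>300: c=atz(T,ce[i],.035)[:2];print(ce[i],np.linalg.norm(c-[.6224,.082]))
for th in("bowl","block"): print(th,[np.round(x["location"],1) for x in search_frame(T,th)[:1]],[np.round(x["location"],1) for x in search_frame(S,th)[:1]])
a=cv2.resize(S["img"][180:280,210:310,::-1],None,fx=4,fy=4,interpolation=cv2.INTER_CUBIC);b=cv2.resize(T["img"][150:250,270:370,::-1],None,fx=4,fy=4,interpolation=cv2.INTER_CUBIC)
cv2.imwrite("pics/y.png",np.hstack([a,b]))
```

```text
18.85 [0.6107 0.0121 0.2162] [-0.2286 -0.2554  0.7807]
bowl [] [array([352.3, 269.1])]
block [] [array([324.4, 182.8])]
```

View pics/y.png

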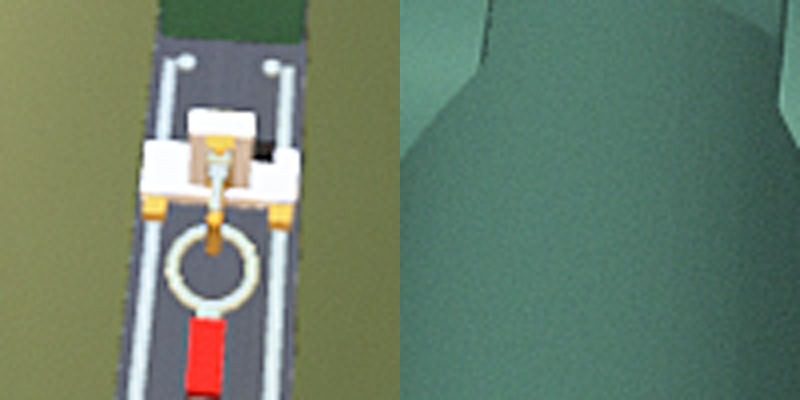

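Run:
```python
from h import *
S=get_image("side");o=np.load("s0.npz")["S"];r=[]
for im,y0,y1 in((o,170,225),(S["img"],190,245)):
    sub=im[y0:y1,235:295];m=(sub.min(2)>225).astype(np.uint8);k,l,st,ce=cv2.connectedComponentsWithStats(m)
    for i in range(1,k):
        if st[i,4]>60: c=ce[i]+[235,y0];X=atz(S,c,.03)[:2];print(st[i],c,X);r.append(X)
print([np.linalg.norm(a-r[0])*1000 for a in r])
```

```text
[24 14 16  6 78] [267.         186.15384615] [0.63228525 0.109562  ]
[ 13  22  17  13 134] [253.97761194 198.31343284] [0.59714692 0.07912054]
[ 33  24  18  12 126] [278.82539683 200.37301587] [0.65142435 0.06495409]
[22 17 17  7 95] [264.91578947 210.24210526] [0.61589896 0.0426813 ]
[ 10  25  20  17 168] [252.16666667 222.13690476] [0.58329417 0.01555929]
[ 31  27  19  13 141] [277.39007092 224.41134752] [0.63604246 0.00156369]
[np.float64(0.0), np.float64(46.49069387681229), np.float64(48.54040272462207), np.float64(68.8588275478829), np.float64(106.00299218594385), np.float64(108.06363898184301)]
```

```bash
python3 -c "
from bench import workorder; print(workorder.close_job())"
```

```text
the job is handed in; nothing more can be done
None
```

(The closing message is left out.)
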